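# Knock a stuck guide bushing out of its holder

## Task

The steel guide bushing sits stuck, flush in its grey holder block. Pick up the holder, feel for the upright knock-out pin of the stand with the hole in the holder's underside, and press the holder straight down over the pin until it is fully home on the pin's collar and the bushing has been poked up out of it; never press the holder against the stand harder than 40 N. Leave the holder sitting there, take the bushing out and stand it upright in the shallow tray, without disturbing the two bottles and the tally counter.

Things in the scene. Friction and masses are not known exactly. Their poses are not given: they have to be found in the camera images.
- holder: Grey plastic holder block, 56 x 56 mm, 38 mm high, 0.35 kg, loose, on the table. Origin: centre of its underside; z up, x and y normal to its sides. A round recess (31 mm across, 26 mm deep) is open at the top; a round access hole (10 mm across) leads from the middle of the underside through the 12 mm thick floor into the recess.
- holder_top (a point): Point at the centre of the holder's top face, over the recess, 38 mm above its underside. Two spring plungers in the recess wall, 8 mm above the recess floor, clamp the bushing: it takes some 8 to 20 N to push it up until its lower end has passed them (about 11 mm of travel); from there on it is free and can be lifted out.
- bushing: Steel guide bushing, a plain cylinder 30 mm across and 26 mm high, 0.1 kg, closed at the bottom apart from a 4 mm bore. At the start it sits in the holder's recess, its top flush with the holder's top, so that it cannot be gripped. Origin: centre of its underside, z along its axis, up.
- stand: Knock-out stand, fixed to the table: aluminium base plate 84 (x) by 120 mm (y), 10 mm thick, with a slot along its y axis. Origin: centre of the plate's underside, on the table; z up. A steel carriage (40 x 54 mm) clamped firmly on the slot carries a round collar (34 mm across, flat top 24 mm above the table) with an upright pin in its centre.
- stand_slot (a point): Point over the middle of the stand's slot at the height of the collar's top (24 mm above the table). The pin is NOT exactly here: it stands in line (x = 0) but anywhere from 15 mm one way to 15 mm the other along the stand's y; this is not measured and must be seen or felt. With the holder home on the collar the bushing stands 15 mm proud of it.
- stand_tip (a point): Point over the middle of the slot at the height of the pin's tip: 51 mm above the table, 27 mm above the collar. The pin is 8 mm thick, bevelled over its last 1 mm to a flat tip 6 mm across; it is shifted along the stand's y by the same unknown -15 to +15 mm. A holder lowered off the pin stops with its underside at this height.
- tray: Shallow grey tool tray, fixed, 173 mm (x) by 258 mm (y) with a rim 15 mm high; inner floor about 156 x 240 mm, at table height (z = 0). Origin: centre of its underside.
- bottle_amber: Small amber lacquer bottle with black cap, 27 mm across, 74 mm high, standing loose behind the work; leave alone. Origin: centre of its underside.
- bottle_black: Small black lacquer bottle, 27 mm across, 74 mm high, standing loose behind the work; leave alone. Origin: centre of its underside.
- counter: White round tally counter, 46 x 67 x 22 mm, lying loose in front of the work; leave alone. Origin: centre of its underside.
Not all that is in view belongs to the job. Of the things like the bushing, leave any that is turquoise; of the rest the smaller one is meant. Leave any turquoise look-alike of the holder alone.

How it is judged (in metres and radians):
On the way:
1. The holder sits upright and fully home on the collar of the stand and the pin has poked the bushing up, at least 12 mm proud of the holder, with no finger on the bushing (z of bushing in the frame of holder between 0.024 and 0.032 m and z of holder in the frame of stand between 0.02 and 0.027 m and horizontal distance between holder and stand below 0.021 m and angle between holder's own z axis and vertical below 0.08 rad and contact force between bushing and the fingers below 0.5 N), for 0.2 s.
At the end, for the whole second after the job is handed in: The holder sits upright over the pin on the stand's collar (underside within 3 mm of the collar's top, upright within 0.08 rad); the bushing stands upright (within 0.15 rad) and at rest on the floor of the tray, inside its rim; both are released (z of holder in the frame of stand between 0.02 and 0.027 m and horizontal distance between holder and stand below 0.021 m and angle between holder's own z axis and vertical below 0.08 rad and x of bushing in the frame of tray between -0.063 and 0.063 m and y of bushing in the frame of tray between -0.106 and 0.106 m and height (world z) of bushing below 0.006 m and angle between bushing's own z axis and vertical below 0.15 rad and linear speed of each of bushing, holder below 0.02 m/s); the robot touches nothing.
It fails at once if The holder is pressed against the stand with more than 40 N (contact force between holder and stand above 40 N).
It fails at once if The pin is pressed against the bushing with more than 40 N (contact force between bushing and stand above 40 N).
It fails at once if A bottle or the tally counter is moved more than 20 mm or a bottle tipped (distance of any of bottle_amber, bottle_black, counter from where it was at the start of the episode above 0.02 m or angle between any of bottle_amber, bottle_black's own z axis and vertical above 0.4 rad).
It also fails if it takes over 72 s, if anything falls off the work surface, if the arm or the gripper's body presses on something with over 40 N, if the wrist force passes 120 N, or if a joint passes its speed limit or range.

## Robot

A 6-joint arm with a two-finger parallel gripper is mounted at the origin on a cart in front of the work surface, level with it; the furniture and walls round the work are solid. World frame = base frame: x ahead of the robot, y to its left, z up, the work surface at z = 0. Lengths are in mm, angles in degrees, forces in N, time in s.
With the tool pointing down it reaches from about 375 to 925 mm from the base axis. Payload 5.7 kg.
Tool frame: the origin (TCP) lies midway between the tips of the shut fingers; the grasp point (between the pads) lies 19 mm behind it; z points along the fingers, x is the direction in which the jaws open and shut, and the axes are right-handed (so a half turn about z gives the same grasp; the last joint's range is limited). The gripper opens to 85 mm and grips with 20 to 120 N. Pads are 22 mm wide; open, the fingers measure 114 mm over their backs; the gripper's body (76 mm by 85 mm) begins 54 mm behind the grasp point. The pads swing forward as they close: fully open they stand 13 mm farther back than shut.
Start: joints at [68.692, 20.558, 86.54, -0, 72.909, -6.595], TCP at [152.386, 580.294, 231.267] pointing down, gripper open.
Joint ranges: [-170.27, 170.27], [-57.76, 135], [12.27, 136.19], [-55.21, 235.2], [11.17, 155.16], [-170.74, 170.74]. Speed limits (degrees/s): [136.94, 136.94, 180, 180, 180, 180].

## Interface

Orientations are given as a 3x3 rotation matrix whose columns are the frame's x, y, z axes.
In Python, from bench import read_state, capture, finish_job gives the robot as it stands. The module is installed in compiled form; this text tells all that it offers.
- The arm moves only by the tool arm_command, never from a script. Its argument "series" is a list of rows, each an object with "jaw": the opening, from 0 (shut) to 1 (fully open); "offset": the shift along the world's x, y, z in m, a list of three; "rotation": the turn, a rotation vector about the world's x, y, z in degrees, a list of three. In form: [{"jaw": jaw, "offset": [dx, dy, dz], "rotation": [wx, wy, wz]}, ...]. A call has 1 to 20 rows; each row is the pose to reach, as a shift and turn from the pose commanded when the call began; what a row does not reach only later rows make up. A row lasts 1/12 s, in which the tool goes at most 41.7 mm and 7.16 degrees, less where a joint would pass 70% of its speed; a pose out of reach is approached as far as the arm can. A call with a gripper value outside its range is refused whole. The fingers move at their own pace and stop on an object; "grip_force" is the grip in N (left out, the last holds). Time passes only in rows, so rows that repeat a pose let the fingers close. It gives the time, the measured TCP pose, the force and the opening at its end, in the units of the state.
- read_state(): the state, without advancing time (a new reading comes with each control period).
- capture(name): name is "side" or "top"; returns a dict with "pixels" (420x560x3 uint8, red, green, blue), "fx", "fy", "cx", "cy" (pixels), "position" and "attitude" of the camera in the world. Camera axes: x right, y down, z forward; pixel columns grow to the right and rows downward; lengths in mm; the calibration is good to about 2 mm. A picture is of the moment at which its call begins. There is no depth.
- finish_job(): hands the job in, once; it reports no verdict.
The state is a dict: "time": time; "joints": joint angles; "qd": joint speeds; "joint_torque": joint torques, N m; "eef_pos": TCP position; "eef_rot": TCP orientation; "contact_force": force on the tool from outside, world axes, zero at the start; "ft_torque": the same for the moment, N m; "gripper_width": finger opening in mm.
Only numpy, scipy, OpenCV 4.12 (cv2) and the standard library are available. Lean on these libraries where they do the work, as an engineer would, in place of code of your own. Each camera call takes 0.05 s, during which the arm holds its last target.

## Working session

There is one attempt and no reset: what is moved stays moved. The work goes in short steps, Python scripts to look and compute and a tool call to move; the robot and the scene stay as the last step left them, time stands still between calls to the robot, and variables do not carry over. Pictures are saved under pics/ and viewed, and the job is handed in when it is done.

Besides the shell and the picture viewer there is one more tool, called after "Emit:" by a JSON object that holds its "method" and its "body". arm_command: Moves the arm, as the interface text tells. Its arguments: {"type":"object","properties":{"series":{"type":"array","items":{"type":"object","properties":{"jaw":{"type":"number"},"offset":{"type":"array","items":{"type":"number"}},"rotation":{"type":"array","items":{"type":"number"}}}}},"grip_force":{"type":"number"}},"required":["series"]}

```bash
mkdir -p pics; cat > h.py <<'E'
import numpy as np, cv2
from bench import read_state, capture
def snap(name,fn):
    c=capture(name); cv2.imwrite('pics/'+fn,c['pixels'][:,:,::-1]); np.savez('pics/'+fn+'.npz',**c); return c
def ray(c,u,v,z):
    d=np.array(c['attitude'])@np.array([(u-c['cx'])/c['fx'],(v-c['cy'])/c['fy'],1.]); p=np.array(c['position']); return p+d*(z-p[2])/d[2]
def proj(c,P):
    q=np.array(c['attitude']).T@(np.array(P,float)-np.array(c['position'])); return c['fx']*q[0]/q[2]+c['cx'],c['fy']*q[1]/q[2]+c['cy']
E
python3 - <<'E'
from h import *
for n in('side','top'):
    c=snap(n,n+'0.png'); print(n,c['fx'],c['cx'],c['cy'],c['position'],np.round(c['attitude'],3).tolist())
s=read_state(); print(s)
E
```

```text
side 478.95637476170714 282.55709433831885 208.97066020957575 [ 356.27649435 -826.26540993  578.46730634] [[0.976, -0.132, 0.174], [-0.217, -0.524, 0.824], [-0.018, -0.841, -0.54]]
top 472.73227437653384 283.1301160600107 210.32099158658974 [427.11657473  -6.35745239 996.07084308] [[0.029, -0.994, 0.11], [-1.0, -0.029, 0.0], [0.003, -0.11, -0.994]]
{'time': 0.1, 'joints': array([ 6.86916328e+01,  2.05931228e+01,  8.65947026e+01, -7.42515421e-04,
        7.29106368e+01, -6.59304959e+00]), 'qd': array([ 0.0088988 , -0.06398676, -0.01853086, -0.07175145,  0.09197749,
        0.06122667]), 'joint_torque': array([ 7.42124157e-04, -5.28653347e+01, -2.79352337e+01,  2.90142225e-05,
        4.97420726e-03,  1.07246828e-05]), 'eef_pos': array([152.16851859, 579.71588892, 230.53206252]), 'eef_rot': array([[ 2.54012310e-01,  9.67200791e-01, -6.12936583e-04],
       [ 9.67199476e-01, -2.54012982e-01, -1.60551096e-03],
       [-1.70854532e-03, -1.85012395e-04, -9.99998523e-01]]), 'contact_force': array([ 0.25280397, -0.28474775, -0.07904508]), 'ft_torque': array([ 0.01760819, -0.00231577,  0.00539297]), 'gripper_width': 85.263575891632}
```

View pics/side0.png

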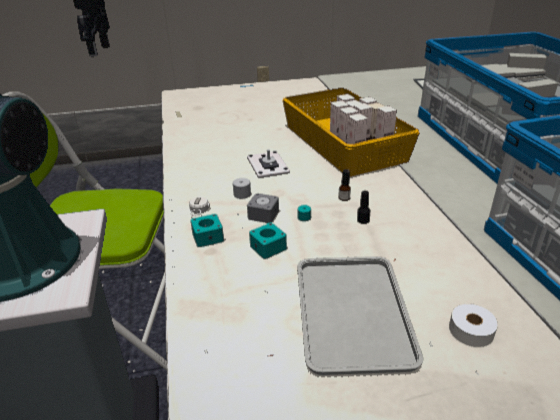

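View pics/top0.png

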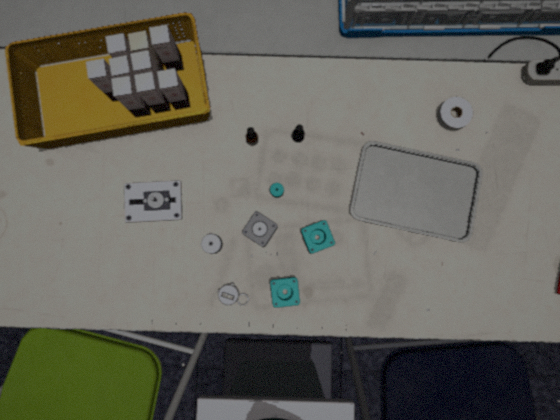

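```bash
python3 - <<'E'
from h import *
a=cv2.imread('pics/top0.png');b=cv2.imread('pics/side0.png')
cv2.imwrite('pics/topz.png',np.hstack([cv2.resize(a[165:265,110:190],None,fx=5,fy=5,interpolation=cv2.INTER_CUBIC),cv2.resize(a[190:290,200:280],None,fx=5,fy=5,interpolation=cv2.INTER_CUBIC)]))
cv2.imwrite('pics/sidez.png',cv2.resize(b[140:240,180:310],None,fx=6,fy=6,interpolation=cv2.INTER_CUBIC))
E
```

```text
(no output)
```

View pics/topz.png

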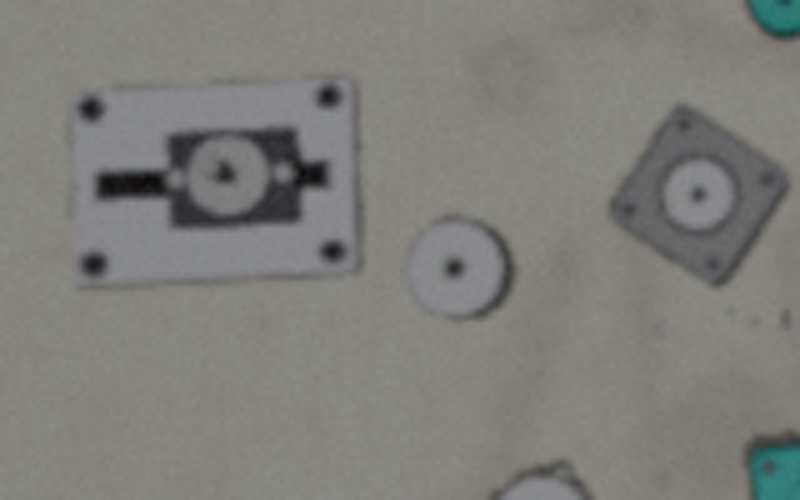

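View pics/sidez.png

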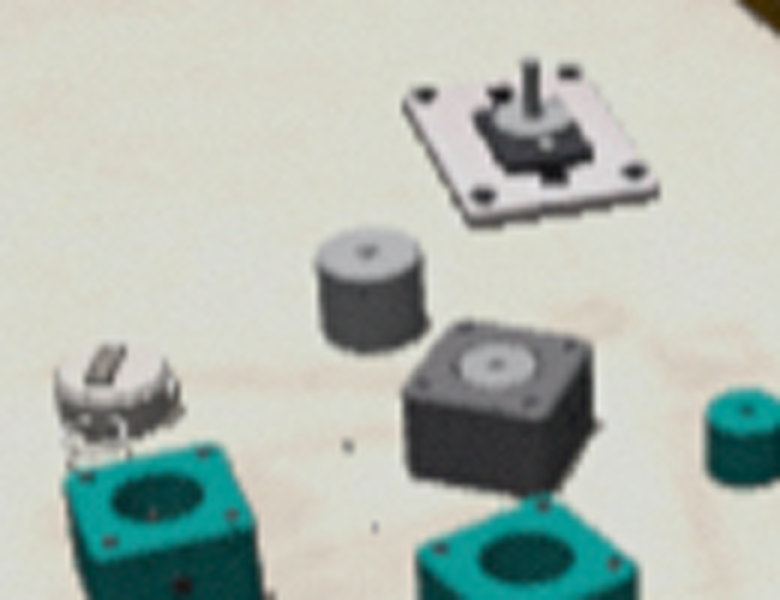

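```bash
python3 - <<'E'
from h import *
T=dict(np.load('pics/top0.png.npz'));S=dict(np.load('pics/side0.png.npz'))
t=lambda x,y,z,ox,oy:ray(T,(x+.5)/5-.5+ox,(y+.5)/5-.5+oy,z).round(1)
s=lambda x,y,z:ray(S,(x+.5)/6-.5+180,(y+.5)/6-.5+140,z).round(1)
def pr(n,P):
    P=np.array(P); print(n,P[:,:2].tolist(),P.mean(0)[:2].round(1)); 
    d=np.roll(P,-1,0)-P; print('  len',np.linalg.norm(d,axis=1).round(1),'ang',np.degrees(np.arctan2(d[:,1],d[:,0])).round(1))
pr('holder T',[t(x-400,y,38,200,190) for x,y in[(683,105),(789,185),(718,286),(611,207)]])
print('bush T',t(699-400,195,38,200,190),'S',s(497,365,38))
pr('holder S',[s(x,y,38) for x,y in[(468,322),(592,347),(544,412),(405,385)]])
pr('plate T',[t(x,y,10,110,165) for x,y in[(72,92),(352,80),(359,267),(80,288)]])
pr('plate S',[s(x,y,10) for x,y in[(404,100),(577,62),(658,187),(470,220)]])
print('collar T',t(228,175,24,110,165),'S collar',s(533,116,24),'tip S',s(530,62,51),'tip T',t(222,174,51,110,165))
print('bigbush T top',t(457,268,36,110,165))
print('tray T',[ray(T,u,v,15).round(0)[:2].tolist() for u,v in [(365,143),(479,163),(465,241),(351,213)]])
print('bottles', [ray(T,u,v,74).round(0)[:2].tolist() for u,v in [(251,132),(299,129)]], 'counter',ray(T,229,294,22).round(0),'turq',[ray(T,u,v,38).round(0)[:2].tolist() for u,v in[(318,236),(285,292),(277,189)]])
E
```

```text
holder T [[530.6, 49.0], [499.2, 4.8], [457.5, 32.3], [488.2, 76.7]] [493.9  40.7]
  len [54.2 50.  54.  50.6] ang [-125.4  146.6   55.3  -33.2]
bush T [494.1  41.2  38. ] S [495.3  41.7  38. ]
holder S [[490.4, 73.9], [530.9, 45.4], [505.5, 6.9], [461.1, 36.4]] [497.   40.7]
  len [49.5 46.1 53.3 47.6] ang [ -35.1 -123.4  146.4   52. ]
plate T [[584.2, 331.4], [592.7, 213.6], [513.6, 206.6], [501.4, 322.7]] [548.  268.6]
  len [118.1  79.4 116.7  83.3] ang [ -85.9 -174.9   96.     6. ]
plate S [[503.3, 317.1], [585.6, 335.5], [593.8, 209.6], [512.4, 201.0]] [548.8 265.8]
  len [ 84.3 126.2  81.9 116.5] ang [  12.6  -86.3 -174.    94.5]
collar T [549.  259.8  24. ] S collar [550.9 259.9  24. ] tip S [549.9 256.7  51. ] tip T [546.  254.8  51. ]
bigbush T top [512. 161.  36.]
tray T [[684.0, -175.0], [648.0, -417.0], [482.0, -385.0], [534.0, -148.0]]
bottles [[684.0, 63.0], [693.0, -33.0]] counter [360.  99.  22.] turq [[482.0, -78.0], [369.0, -14.0], [576.0, 8.0]]
```

Emit:
{"method": "arm_command", "body": {"series": [{"jaw": 1,"offset": [0.05,-0.06,-0.0],"rotation": [0,0,-6]},{"jaw": 1,"offset": [0.3425,-0.5395,-0.01],"rotation": [0,0,-19.3]},{"jaw": 1,"offset": [0.3425,-0.5395,-0.01],"rotation": [0,0,-19.3]},{"jaw": 1,"offset": [0.3425,-0.5395,-0.01],"rotation": [0,0,-19.3]},{"jaw": 1,"offset": [0.3425,-0.5395,-0.01],"rotation": [0,0,-19.3]},{"jaw": 1,"offset": [0.3425,-0.5395,-0.01],"rotation": [0,0,-19.3]},{"jaw": 1,"offset": [0.3425,-0.5395,-0.01],"rotation": [0,0,-19.3]},{"jaw": 1,"offset": [0.3425,-0.5395,-0.01],"rotation": [0,0,-19.3]},{"jaw": 1,"offset": [0.3425,-0.5395,-0.01],"rotation": [0,0,-19.3]},{"jaw": 1,"offset": [0.3425,-0.5395,-0.01],"rotation": [0,0,-19.3]},{"jaw": 1,"offset": [0.3425,-0.5395,-0.01],"rotation": [0,0,-19.3]},{"jaw": 1,"offset": [0.3425,-0.5395,-0.01],"rotation": [0,0,-19.3]},{"jaw": 1,"offset": [0.3425,-0.5395,-0.01],"rotation": [0,0,-19.3]},{"jaw": 1,"offset": [0.3425,-0.5395,-0.01],"rotation": [0,0,-19.3]},{"jaw": 1,"offset": [0.3425,-0.5395,-0.01],"rotation": [0,0,-19.3]},{"jaw": 1,"offset": [0.3425,-0.5395,-0.01],"rotation": [0,0,-19.3]},{"jaw": 1,"offset": [0.3425,-0.5395,-0.111],"rotation": [0,0,-19.3]},{"jaw": 1,"offset": [0.3425,-0.5395,-0.111],"rotation": [0,0,-19.3]},{"jaw": 1,"offset": [0.3425,-0.5395,-0.111],"rotation": [0,0,-19.3]},{"jaw": 1,"offset": [0.3425,-0.5395,-0.111],"rotation": [0,0,-19.3]}], "grip_force": 80}}

```text
time: 1.77
eef_pos: [490.7, 41.0, 116.1]
eef_rot: [[0.56, 0.829, -0.01], [0.829, -0.56, 0.001], [-0.005, -0.008, -1.0]]
contact_force: [0.3, 0.6, -0.9]
gripper_width: 85.6
```

Emit:
{"method": "arm_command", "body": {"series": [{"jaw": 1,"offset": [0,0,0],"rotation": [0,0,0]},{"jaw": 1,"offset": [0,0,0],"rotation": [0,0,0]}]}}

```text
time: 1.93
eef_pos: [495.8, 41.0, 121.4]
eef_rot: [[0.559, 0.829, 0.002], [0.829, -0.559, -0.0], [0.001, 0.001, -1.0]]
contact_force: [0.3, -0.2, -0.2]
gripper_width: 85.5
```

```bash
python3 - <<'E'
from h import *
snap('side','side1.png'); s=read_state(); print(s['eef_pos'],s['eef_rot'].round(4),s['contact_force'])
a=cv2.imread('pics/side1.png'); cv2.imwrite('pics/s1z.png',cv2.resize(a[60:260,160:360],None,fx=3,fy=3))
E
```

```text
[496.30016401  41.01631647 121.84168507] [[ 5.590e-01  8.292e-01  2.900e-03]
 [ 8.292e-01 -5.590e-01 -2.000e-04]
 [ 1.400e-03  2.500e-03 -1.000e+00]] [ 0.63676399  0.40212303 -0.21133127]
```

View pics/s1z.png

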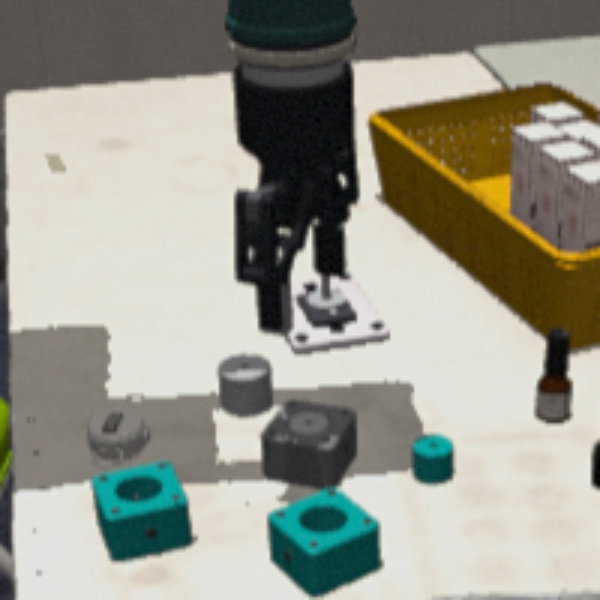

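Emit:
{"method": "arm_command", "body": {"series": [{"jaw": 1,"offset": [0,0,-0.03],"rotation": [0,0,0]},{"jaw": 1,"offset": [0,0,-0.06],"rotation": [0,0,0]},{"jaw": 1,"offset": [0,0,-0.085],"rotation": [0,0,0]},{"jaw": 1,"offset": [0,0,-0.1],"rotation": [0,0,0]},{"jaw": 1,"offset": [0,0,-0.11],"rotation": [0,0,0]},{"jaw": 1,"offset": [0,0,-0.115],"rotation": [0,0,0]},{"jaw": 1,"offset": [0,0,-0.115],"rotation": [0,0,0]},{"jaw": 1,"offset": [0,0,-0.115],"rotation": [0,0,0]},{"jaw": 1,"offset": [0,0,-0.115],"rotation": [0,0,0]},{"jaw": 1,"offset": [0,0,-0.115],"rotation": [0,0,0]}]}}

```text
time: 2.82
eef_pos: [495.9, 40.8, 6.3]
eef_rot: [[0.559, 0.829, 0.002], [0.829, -0.559, -0.0], [0.001, 0.002, -1.0]]
contact_force: [-0.2, -0.3, -0.1]
gripper_width: 85.3
```

```bash
python3 - <<'E'
from h import *
c=snap('side','side2.png'); s=read_state(); print(s['eef_pos'],s['contact_force'])
print(proj(c,[495,41,38]))
a=cv2.imread('pics/side2.png'); cv2.imwrite('pics/s2z.png',cv2.resize(a[130:250,190:330],None,fx=5,fy=5))
E
```

```text
[495.70826821  40.77189838   6.19906729] [-0.11186101 -0.55188591  0.16821965]
(np.float64(262.3553128716497), np.float64(200.59371254023637))
```

View pics/s2z.png

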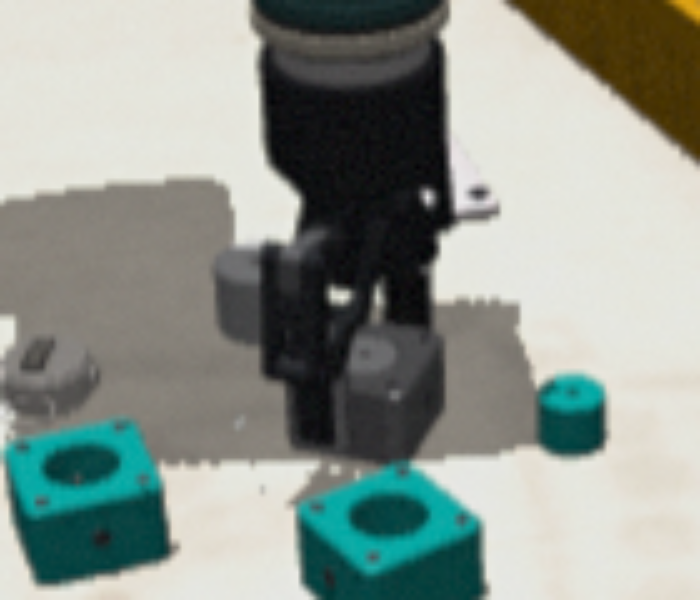

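Emit:
{"method": "arm_command", "body": {"series": [{"jaw": 0.4,"offset": [0,0,0],"rotation": [0,0,0]},{"jaw": 0.4,"offset": [0,0,0],"rotation": [0,0,0]},{"jaw": 0.4,"offset": [0,0,0],"rotation": [0,0,0]},{"jaw": 0.4,"offset": [0,0,0],"rotation": [0,0,0]},{"jaw": 0.4,"offset": [0,0,0],"rotation": [0,0,0]},{"jaw": 0.4,"offset": [0,0,0],"rotation": [0,0,0]},{"jaw": 0.4,"offset": [0,0,0],"rotation": [0,0,0]},{"jaw": 0.4,"offset": [0,0,0],"rotation": [0,0,0]}], "grip_force": 80}}

```text
time: 3.53
eef_pos: [495.5, 40.9, 6.1]
eef_rot: [[0.559, 0.829, 0.001], [0.829, -0.559, -0.0], [0.001, 0.001, -1.0]]
contact_force: [-1.4, 0.8, 9.0]
gripper_width: 54.9
```

```bash
python3 - <<'E'
from h import *
s=read_state(); print(s['eef_pos'],s['contact_force'],s['gripper_width'])
E
```

```text
[495.45951318  40.85294888   6.06015668] [-1.40770353  0.820838    8.98760686] 54.854207756100976
```

Emit:
{"method": "arm_command", "body": {"series": [{"jaw": 0.4,"offset": [0,0,0.03],"rotation": [0,0,0]},{"jaw": 0.4,"offset": [0,0,0.065],"rotation": [0,0,0]},{"jaw": 0.4,"offset": [0,0,0.085],"rotation": [0,0,0]},{"jaw": 0.4,"offset": [0.008,0.03,0.085],"rotation": [0,0,0]},{"jaw": 0.4,"offset": [0.016,0.065,0.085],"rotation": [0,0,0]},{"jaw": 0.4,"offset": [0.025,0.1,0.085],"rotation": [0,0,0]},{"jaw": 0.4,"offset": [0.034,0.135,0.085],"rotation": [0,0,0]},{"jaw": 0.4,"offset": [0.042,0.17,0.085],"rotation": [0,0,0]},{"jaw": 0.4,"offset": [0.049,0.2,0.085],"rotation": [0,0,0]},{"jaw": 0.4,"offset": [0.052,0.212,0.085],"rotation": [0,0,0]},{"jaw": 0.4,"offset": [0.054,0.2185,0.085],"rotation": [0,0,0]},{"jaw": 0.4,"offset": [0.054,0.2185,0.085],"rotation": [0,0,0]},{"jaw": 0.4,"offset": [0.054,0.2185,0.08],"rotation": [0,0,0]},{"jaw": 0.4,"offset": [0.054,0.2185,0.07],"rotation": [0,0,0]},{"jaw": 0.4,"offset": [0.054,0.2185,0.062],"rotation": [0,0,0]},{"jaw": 0.4,"offset": [0.054,0.2185,0.058],"rotation": [0,0,0]},{"jaw": 0.4,"offset": [0.054,0.2185,0.058],"rotation": [0,0,0]},{"jaw": 0.4,"offset": [0.054,0.2185,0.058],"rotation": [0,0,0]},{"jaw": 0.4,"offset": [0.054,0.2185,0.058],"rotation": [0,0,0]},{"jaw": 0.4,"offset": [0.054,0.2185,0.058],"rotation": [0,0,0]}]}}

```text
time: 5.2
eef_pos: [549.3, 259.3, 63.6]
eef_rot: [[0.56, 0.829, 0.001], [0.829, -0.56, 0.0], [0.0, 0.0, -1.0]]
contact_force: [-0.0, -1.2, -4.1]
gripper_width: 55.2
```

```bash
python3 - <<'E'
from h import *
c=snap('side','side3.png');t=snap('top','top3.png'); s=read_state(); print(s['eef_pos'],s['contact_force'],s['gripper_width'])
a=cv2.imread('pics/side3.png');b=cv2.imread('pics/top3.png')
cv2.imwrite('pics/z3.png',np.hstack([cv2.resize(a[90:210,220:320],None,fx=4,fy=4,interpolation=2),cv2.resize(b[145:265,105:205],None,fx=4,fy=4,interpolation=2)]))
E
```

```text
[549.23825417 259.40883432  63.67346259] [-0.03694825  0.4073248  -4.43930387] 54.59703609120708
```

View pics/z3.png

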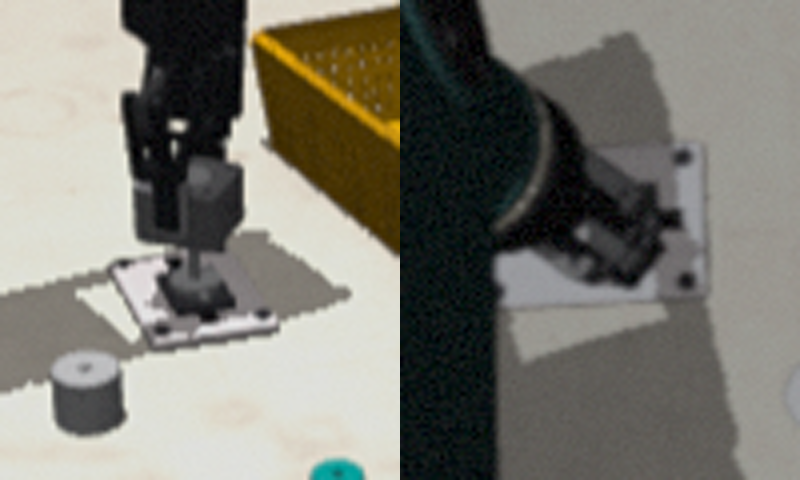

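Emit:
{"method": "arm_command", "body": {"series": [{"jaw": 0.4,"offset": [0,0,-0.002],"rotation": [0,0,0]},{"jaw": 0.4,"offset": [0,0,-0.004],"rotation": [0,0,0]},{"jaw": 0.4,"offset": [0,0,-0.006],"rotation": [0,0,0]},{"jaw": 0.4,"offset": [0,0,-0.007],"rotation": [0,0,0]},{"jaw": 0.4,"offset": [0,0,-0.008],"rotation": [0,0,0]},{"jaw": 0.4,"offset": [0,0,-0.0085],"rotation": [0,0,0]},{"jaw": 0.4,"offset": [0,0,-0.0085],"rotation": [0,0,0]},{"jaw": 0.4,"offset": [0,0,-0.0085],"rotation": [0,0,0]}]}}

```text
time: 5.97
eef_pos: [549.7, 259.7, 54.8]
eef_rot: [[0.559, 0.829, 0.001], [0.829, -0.559, 0.001], [0.001, 0.001, -1.0]]
contact_force: [2.2, 2.8, -4.1]
gripper_width: 55.1
```

```bash
python3 - <<'E'
from h import *
s=read_state(); print(s['eef_pos'],s['contact_force'],s['ft_torque'],s['gripper_width'])
E
```

```text
[549.71000142 259.68344044  54.83299234] [ 2.20142166  2.77062426 -4.08261459] [ 0.30875161 -0.44495086  0.00082945] 55.06728796013197
```

Emit:
{"method": "arm_command", "body": {"series": [{"jaw": 0.4,"offset": [0.0006,0.0008,0],"rotation": [0,0,0]},{"jaw": 0.4,"offset": [0.0008,0.0008,-0.001],"rotation": [0,0,0]},{"jaw": 0.4,"offset": [0.0008,0.0008,-0.002],"rotation": [0,0,0]},{"jaw": 0.4,"offset": [0.0008,0.0008,-0.002],"rotation": [0,0,0]},{"jaw": 0.4,"offset": [0.0008,0.0008,-0.002],"rotation": [0,0,0]}]}}

```text
time: 6.38
eef_pos: [549.7, 260.1, 52.6]
eef_rot: [[0.559, 0.829, -0.0], [0.829, -0.559, -0.0], [-0.0, 0.0, -1.0]]
contact_force: [2.7, 1.5, -5.4]
gripper_width: 54.7
```

```bash
python3 - <<'E'
from h import *
s=read_state(); print(s['eef_pos'],s['contact_force'],s['ft_torque'],s['gripper_width'])
E
```

```text
[549.7407591  260.0810985   52.59983064] [ 2.70671938  1.52160274 -5.41547253] [ 0.13838914 -0.37186169 -0.00867413] 54.72526708912947
```

Emit:
{"method": "arm_command", "body": {"series": [{"jaw": 0.4,"offset": [0.0009,0.0005,0],"rotation": [0,0,0]},{"jaw": 0.4,"offset": [0.0009,0.0005,-0.001],"rotation": [0,0,0]},{"jaw": 0.4,"offset": [0.0009,0.0005,-0.002],"rotation": [0,0,0]},{"jaw": 0.4,"offset": [0.0009,0.0005,-0.002],"rotation": [0,0,0]},{"jaw": 0.4,"offset": [0.0009,0.0005,-0.002],"rotation": [0,0,0]}]}}

```text
time: 6.8
eef_pos: [550.0, 260.4, 50.5]
eef_rot: [[0.559, 0.829, -0.001], [0.829, -0.559, -0.0], [-0.001, -0.001, -1.0]]
contact_force: [1.0, -0.4, -4.5]
gripper_width: 55.0
```

```bash
python3 - <<'E'
from h import *
s=read_state(); print(s['eef_pos'],s['contact_force'],s['ft_torque'],s['gripper_width'])
E
```

```text
[550.02780088 260.41185701  50.47544172] [ 1.01765487 -0.41196952 -4.54863187] [-0.01776495 -0.00034353 -0.0040286 ] 55.03612581289874
```

Emit:
{"method": "arm_command", "body": {"series": [{"jaw": 0.4,"offset": [0.0003,0,-0.0015],"rotation": [0,0,0]},{"jaw": 0.4,"offset": [0.0003,0,-0.003],"rotation": [0,0,0]},{"jaw": 0.4,"offset": [0.0003,0,-0.0045],"rotation": [0,0,0]},{"jaw": 0.4,"offset": [0.0003,0,-0.0055],"rotation": [0,0,0]},{"jaw": 0.4,"offset": [0.0003,0,-0.0065],"rotation": [0,0,0]},{"jaw": 0.4,"offset": [0.0003,0,-0.007],"rotation": [0,0,0]},{"jaw": 0.4,"offset": [0.0003,0,-0.007],"rotation": [0,0,0]}]}}

```text
time: 7.38
eef_pos: [551.1, 260.6, 44.7]
eef_rot: [[0.559, 0.829, 0.0], [0.829, -0.559, -0.0], [0.0, 0.0, -1.0]]
contact_force: [-0.6, -0.2, 5.0]
gripper_width: 54.9
```

```bash
python3 - <<'E'
from h import *
s=read_state(); print(s['eef_pos'],s['contact_force'],s['ft_torque'],s['gripper_width'])
E
```

```text
[551.10151709 260.59791704  44.7073461 ] [-0.58905311 -0.17493129  4.96329304] [-0.20505829  0.31016096  0.04122834] 54.916941060830446
```

Emit:
{"method": "arm_command", "body": {"series": [{"jaw": 0.4,"offset": [-0.0002,0,-0.001],"rotation": [0,0,0]},{"jaw": 0.4,"offset": [-0.0003,0,-0.002],"rotation": [0,0,0]},{"jaw": 0.4,"offset": [-0.0003,0,-0.003],"rotation": [0,0,0]},{"jaw": 0.4,"offset": [-0.0003,0,-0.004],"rotation": [0,0,0]},{"jaw": 0.4,"offset": [-0.0003,0,-0.004],"rotation": [0,0,0]}]}}

```text
time: 7.8
eef_pos: [551.1, 260.9, 41.0]
eef_rot: [[0.559, 0.829, 0.001], [0.829, -0.559, 0.001], [0.001, 0.001, -1.0]]
contact_force: [-1.4, -0.9, 2.4]
gripper_width: 54.7
```

```bash
python3 - <<'E'
from h import *
s=read_state(); print(s['eef_pos'],s['contact_force'],s['ft_torque'],s['gripper_width'])
E
```

```text
[551.14461034 260.92605316  40.95214185] [-1.43071749 -0.86780988  2.36092557] [0.02752248 0.16578081 0.00949196] 54.70498730548771
```

Being pushed steadily; shift slightly back in x and continue.

Emit:
{"method": "arm_command", "body": {"series": [{"jaw": 0.4,"offset": [-0.0004,-0.0002,-0.001],"rotation": [0,0,0]},{"jaw": 0.4,"offset": [-0.0004,-0.0002,-0.002],"rotation": [0,0,0]},{"jaw": 0.4,"offset": [-0.0004,-0.0002,-0.003],"rotation": [0,0,0]},{"jaw": 0.4,"offset": [-0.0004,-0.0002,-0.004],"rotation": [0,0,0]},{"jaw": 0.4,"offset": [-0.0004,-0.0002,-0.005],"rotation": [0,0,0]},{"jaw": 0.4,"offset": [-0.0004,-0.0002,-0.006],"rotation": [0,0,0]},{"jaw": 0.4,"offset": [-0.0004,-0.0002,-0.006],"rotation": [0,0,0]}]}}

```text
time: 8.38
eef_pos: [550.3, 260.5, 33.6]
eef_rot: [[0.559, 0.829, 0.0], [0.829, -0.559, 0.0], [0.0, 0.0, -1.0]]
contact_force: [0.9, -0.3, -3.0]
gripper_width: 54.8
```

```bash
python3 - <<'E'
from h import *
s=read_state(); print(s['eef_pos'],s['contact_force'],s['ft_torque'],s['gripper_width'])
E
```

```text
[550.33338573 260.48297823  33.59970645] [ 0.94119107 -0.31134236 -3.03545709] [ 0.01879024 -0.11136737  0.03645102] 54.81386447363835
```

Emit:
{"method": "arm_command", "body": {"series": [{"jaw": 0.4,"offset": [0,0,-0.001],"rotation": [0,0,0]},{"jaw": 0.4,"offset": [0,0,-0.002],"rotation": [0,0,0]},{"jaw": 0.4,"offset": [0,0,-0.003],"rotation": [0,0,0]},{"jaw": 0.4,"offset": [0,0,-0.004],"rotation": [0,0,0]},{"jaw": 0.4,"offset": [0,0,-0.0045],"rotation": [0,0,0]},{"jaw": 0.4,"offset": [0,0,-0.0045],"rotation": [0,0,0]}]}}

```text
time: 8.88
eef_pos: [550.3, 260.4, 30.1]
eef_rot: [[0.559, 0.829, 0.0], [0.829, -0.559, -0.0], [0.0, 0.0, -1.0]]
contact_force: [-1.7, -0.1, 7.0]
gripper_width: 55.2
```

```bash
python3 - <<'E'
from h import *
s=read_state(); print(s['eef_pos'],s['contact_force'],s['ft_torque'],s['gripper_width'])
c=snap('side','side4.png')
a=cv2.imread('pics/side4.png')
cv2.imwrite('pics/z4.png',cv2.resize(a[90:210,220:320],None,fx=5,fy=5,interpolation=2))
E
```

```text
[550.27551886 260.38214246  30.08411198] [-1.71139306 -0.0833358   6.9596919 ] [-0.11182847  0.29770421 -0.02301607] 55.171586843263576
```

View pics/z4.png

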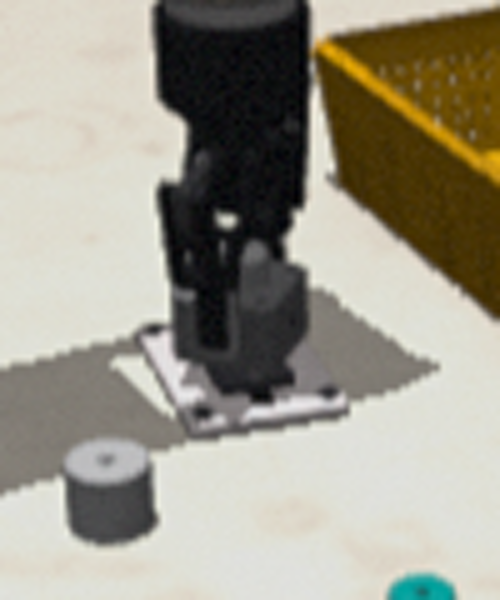

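Emit:
{"method": "arm_command", "body": {"series": [{"jaw": 0.4,"offset": [0,0,0.0005],"rotation": [0,0,0]},{"jaw": 1,"offset": [0,0,0.001],"rotation": [0,0,0]},{"jaw": 1,"offset": [0,0,0.001],"rotation": [0,0,0]},{"jaw": 1,"offset": [0,0,0.001],"rotation": [0,0,0]},{"jaw": 1,"offset": [0,0,0.001],"rotation": [0,0,0]},{"jaw": 1,"offset": [0,0,0.001],"rotation": [0,0,0]},{"jaw": 1,"offset": [0,0,0.001],"rotation": [0,0,0]},{"jaw": 1,"offset": [0,0,0.01],"rotation": [0,0,0]},{"jaw": 1,"offset": [0,0,0.025],"rotation": [0,0,0]},{"jaw": 1,"offset": [0,0,0.035],"rotation": [0,0,0]},{"jaw": 1,"offset": [0,0,0.035],"rotation": [0,0,0]},{"jaw": 1,"offset": [0,0,0.035],"rotation": [0,0,0]},{"jaw": 1,"offset": [0,0,0.035],"rotation": [0,0,0]}]}}

```text
time: 10.02
eef_pos: [550.0, 260.3, 64.2]
eef_rot: [[0.559, 0.829, -0.0], [0.829, -0.559, -0.0], [-0.0, -0.0, -1.0]]
contact_force: [0.5, -0.1, -0.2]
gripper_width: 85.0
```

```bash
python3 - <<'E'
from h import *
s=read_state(); print(s['eef_pos'],s['contact_force'],s['ft_torque'],s['gripper_width'])
c=snap('side','side5.png')
a=cv2.imread('pics/side5.png')
cv2.imwrite('pics/z5.png',cv2.resize(a[90:210,220:320],None,fx=5,fy=5,interpolation=2))
E
```

```text
[550.00736775 260.34016496  64.23954613] [ 0.53703896 -0.1022904  -0.17726567] [0.0412209  0.05851866 0.04889411] 84.98644308736144
```

View pics/z5.png

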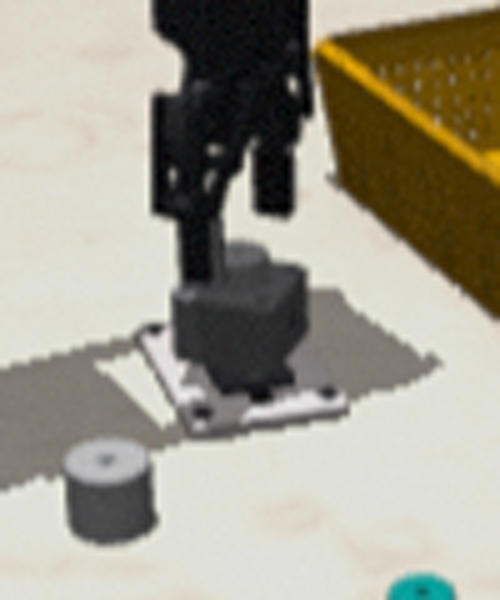

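Emit:
{"method": "arm_command", "body": {"series": [{"jaw": 0.2,"offset": [0,0,0.0005],"rotation": [0,0,0]},{"jaw": 0.2,"offset": [0,0,0.0005],"rotation": [0,0,0]},{"jaw": 0.2,"offset": [0,0,0.0005],"rotation": [0,0,0]},{"jaw": 0.2,"offset": [0,0,0.0005],"rotation": [0,0,0]},{"jaw": 0.2,"offset": [0,0,0.0005],"rotation": [0,0,0]},{"jaw": 0.2,"offset": [0,0,0.0005],"rotation": [0,0,0]},{"jaw": 0.2,"offset": [0,0,0.0005],"rotation": [0,0,0]},{"jaw": 0.2,"offset": [0,0,0.0005],"rotation": [0,0,0]},{"jaw": 0.2,"offset": [0,0,0.0005],"rotation": [0,0,0]}], "grip_force": 40}}

```text
time: 10.82
eef_pos: [550.1, 260.3, 64.8]
eef_rot: [[0.559, 0.829, -0.0], [0.829, -0.559, -0.0], [-0.0, -0.0, -1.0]]
contact_force: [-1.0, -0.2, 1.2]
gripper_width: 28.3
```

```bash
python3 - <<'E'
from h import *
s=read_state(); print(s['eef_pos'],s['contact_force'],s['ft_torque'],s['gripper_width'])
E
```

```text
[550.08878464 260.30005283  64.76673156] [-1.0079655  -0.20559403  1.15869818] [-0.18148457  0.12556146  0.03323926] 28.274665953546712
```

Emit:
{"method": "arm_command", "body": {"series": [{"jaw": 0.2,"offset": [0,0,0.003],"rotation": [0,0,0]},{"jaw": 0.2,"offset": [0,0,0.007],"rotation": [0,0,0]},{"jaw": 0.2,"offset": [0,0,0.012],"rotation": [0,0,0]},{"jaw": 0.2,"offset": [0,0,0.02],"rotation": [0,0,0]},{"jaw": 0.2,"offset": [0,0,0.035],"rotation": [0,0,0]},{"jaw": 0.2,"offset": [0,0,0.06],"rotation": [0,0,0]},{"jaw": 0.2,"offset": [0,0,0.075],"rotation": [0,0,0]},{"jaw": 0.2,"offset": [0,0,0.075],"rotation": [0,0,0]},{"jaw": 0.2,"offset": [0,0,0.075],"rotation": [0,0,0]}]}}

```text
time: 11.57
eef_pos: [551.1, 260.7, 141.2]
eef_rot: [[0.559, 0.829, 0.003], [0.829, -0.559, 0.001], [0.002, 0.002, -1.0]]
contact_force: [-0.5, -0.2, -0.8]
gripper_width: 28.0
```

```bash
python3 - <<'E'
from h import *
s=read_state(); print(s['eef_pos'],s['contact_force'],s['ft_torque'],s['gripper_width'])
c=snap('side','side6.png')
a=cv2.imread('pics/side6.png')
cv2.imwrite('pics/z6.png',cv2.resize(a[70:200,210:330],None,fx=5,fy=4.6,interpolation=2))
E
```

```text
[551.09492626 260.74790881 141.15795335] [-0.45570468 -0.16475169 -0.81698695] [-0.01671954  0.03307481  0.02226894] 27.992221819145815
```

View pics/z6.png

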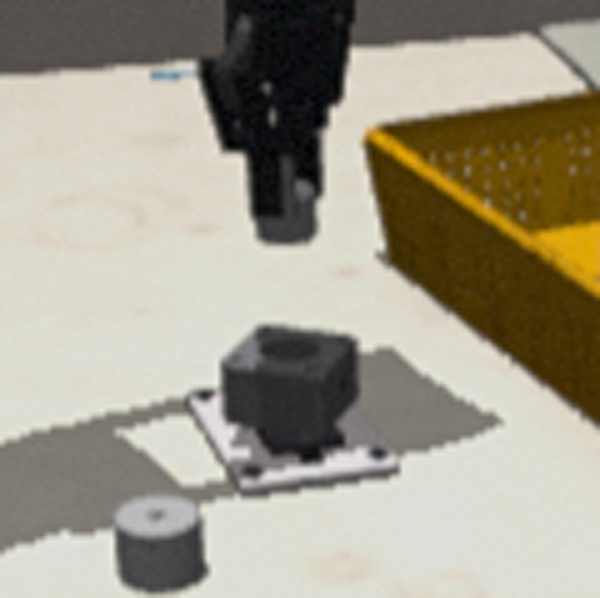

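Emit:
{"method": "arm_command", "body": {"series": [{"jaw": 0.2,"offset": [0.002,-0.025,0],"rotation": [0,0,0]},{"jaw": 0.2,"offset": [0.004,-0.06,0],"rotation": [0,0,0]},{"jaw": 0.2,"offset": [0.036,-0.541,0],"rotation": [0,0,0]},{"jaw": 0.2,"offset": [0.036,-0.541,0],"rotation": [0,0,0]},{"jaw": 0.2,"offset": [0.036,-0.541,0],"rotation": [0,0,0]},{"jaw": 0.2,"offset": [0.036,-0.541,0],"rotation": [0,0,0]},{"jaw": 0.2,"offset": [0.036,-0.541,0],"rotation": [0,0,0]},{"jaw": 0.2,"offset": [0.036,-0.541,0],"rotation": [0,0,0]},{"jaw": 0.2,"offset": [0.036,-0.541,0],"rotation": [0,0,0]},{"jaw": 0.2,"offset": [0.036,-0.541,0],"rotation": [0,0,0]},{"jaw": 0.2,"offset": [0.036,-0.541,0],"rotation": [0,0,0]},{"jaw": 0.2,"offset": [0.036,-0.541,0],"rotation": [0,0,0]},{"jaw": 0.2,"offset": [0.036,-0.541,0],"rotation": [0,0,0]},{"jaw": 0.2,"offset": [0.036,-0.541,0],"rotation": [0,0,0]},{"jaw": 0.2,"offset": [0.036,-0.541,0],"rotation": [0,0,0]},{"jaw": 0.2,"offset": [0.036,-0.541,0],"rotation": [0,0,0]},{"jaw": 0.2,"offset": [0.036,-0.541,0],"rotation": [0,0,0]},{"jaw": 0.2,"offset": [0.036,-0.541,0],"rotation": [0,0,0]},{"jaw": 0.2,"offset": [0.036,-0.541,0],"rotation": [0,0,0]},{"jaw": 0.2,"offset": [0.036,-0.541,0],"rotation": [0,0,0]}]}}

```text
time: 13.28
eef_pos: [586.2, -279.2, 139.7]
eef_rot: [[0.558, 0.83, -0.001], [0.83, -0.558, 0.0], [-0.0, -0.001, -1.0]]
contact_force: [0.3, -0.1, -1.2]
gripper_width: 28.2
```

```bash
python3 - <<'E'
from h import *
s=read_state(); print(s['eef_pos'],s['contact_force'],s['gripper_width'],s['joints'])
c=snap('side','side7.png')
E
```

```text
[ 586.15977704 -279.17558667  139.69083756] [ 0.25027499 -0.0652416  -1.19991938] 28.23724924184056 [-3.15592250e+01  2.95139535e+01  8.56479436e+01 -2.24129397e-04
  6.48717711e+01 -8.76380731e+01]
```

View pics/side7.png

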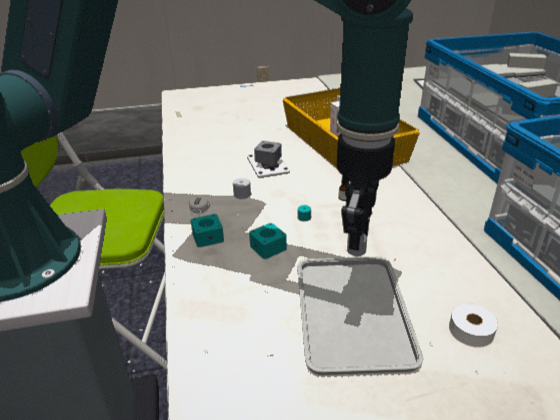

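Emit:
{"method": "arm_command", "body": {"series": [{"jaw": 0.2,"offset": [0,0,-0.03],"rotation": [0,0,0]},{"jaw": 0.2,"offset": [0,0,-0.065],"rotation": [0,0,0]},{"jaw": 0.2,"offset": [0,0,-0.095],"rotation": [0,0,0]},{"jaw": 0.2,"offset": [0,0,-0.11],"rotation": [0,0,0]},{"jaw": 0.2,"offset": [0,0,-0.118],"rotation": [0,0,0]},{"jaw": 0.2,"offset": [0,0,-0.122],"rotation": [0,0,0]},{"jaw": 0.2,"offset": [0,0,-0.124],"rotation": [0,0,0]},{"jaw": 0.2,"offset": [0,0,-0.124],"rotation": [0,0,0]},{"jaw": 0.2,"offset": [0,0,-0.124],"rotation": [0,0,0]},{"jaw": 0.2,"offset": [0,0,-0.125],"rotation": [0,0,0]},{"jaw": 0.2,"offset": [0,0,-0.126],"rotation": [0,0,0]},{"jaw": 0.2,"offset": [0,0,-0.126],"rotation": [0,0,0]}]}}

```text
time: 14.33
eef_pos: [586.5, -280.8, 14.3]
eef_rot: [[0.559, 0.829, 0.001], [0.829, -0.559, -0.001], [-0.0, 0.001, -1.0]]
contact_force: [-0.3, 0.7, -1.4]
gripper_width: 28.3
```

```bash
python3 - <<'E'
from h import *
s=read_state(); print(s['eef_pos'],s['contact_force'],s['gripper_width'])
E
```

```text
[ 586.45558732 -280.80500827   14.29521236] [-0.26061552  0.73308209 -1.35723454] 28.26010133291895
```

Emit:
{"method": "arm_command", "body": {"series": [{"jaw": 0.2,"offset": [0,0,-0.0007],"rotation": [0,0,0]},{"jaw": 0.2,"offset": [0,0,-0.0012],"rotation": [0,0,0]},{"jaw": 0.2,"offset": [0,0,-0.0012],"rotation": [0,0,0]}]}}

```text
time: 14.58
eef_pos: [586.6, -280.8, 13.8]
eef_rot: [[0.559, 0.829, 0.001], [0.829, -0.559, -0.001], [-0.0, 0.001, -1.0]]
contact_force: [-1.5, 1.4, 7.2]
gripper_width: 28.0
```

```bash
python3 - <<'E'
from h import *
s=read_state(); print(s['eef_pos'],s['contact_force'],s['gripper_width'])
E
```

```text
[ 586.5882453  -280.83958684   13.82480842] [-1.54575111  1.37893182  7.1647117 ] 27.96881761154371
```

Emit:
{"method": "arm_command", "body": {"series": [{"jaw": 0.2,"offset": [0,0,0.0008],"rotation": [0,0,0]},{"jaw": 1,"offset": [0,0,0.0008],"rotation": [0,0,0]},{"jaw": 1,"offset": [0,0,0.0008],"rotation": [0,0,0]},{"jaw": 1,"offset": [0,0,0.0008],"rotation": [0,0,0]},{"jaw": 1,"offset": [0,0,0.0008],"rotation": [0,0,0]},{"jaw": 1,"offset": [0,0,0.0008],"rotation": [0,0,0]},{"jaw": 1,"offset": [0,0,0.0008],"rotation": [0,0,0]},{"jaw": 1,"offset": [0,0,0.0008],"rotation": [0,0,0]},{"jaw": 1,"offset": [0,0,0.03],"rotation": [0,0,0]},{"jaw": 1,"offset": [0,0,0.07],"rotation": [0,0,0]},{"jaw": 1,"offset": [0,0,0.11],"rotation": [0,0,0]},{"jaw": 1,"offset": [0,0,0.15],"rotation": [0,0,0]},{"jaw": 1,"offset": [0,0,0.18],"rotation": [0,0,0]},{"jaw": 1,"offset": [0,0,0.18],"rotation": [0,0,0]},{"jaw": 1,"offset": [0,0,0.18],"rotation": [0,0,0]},{"jaw": 1,"offset": [0,0,0.18],"rotation": [0,0,0]}]}}

```text
time: 15.92
eef_pos: [585.6, -280.3, 192.0]
eef_rot: [[0.559, 0.829, -0.001], [0.829, -0.559, 0.0], [-0.0, -0.001, -1.0]]
contact_force: [-0.0, 0.1, -0.7]
gripper_width: 85.3
```

```bash
python3 - <<'E'
from h import *
c=snap('side','side8.png'); s=read_state(); print(s['eef_pos'],s['contact_force'],s['gripper_width'],s['time'])
b=snap('top','top8.png')
E
```

```text
[ 585.09780241 -279.9307706   191.0009504 ] [-0.51864305  0.35293644 -0.20000296] 85.61587087574857 15.9667
```

View pics/side8.png

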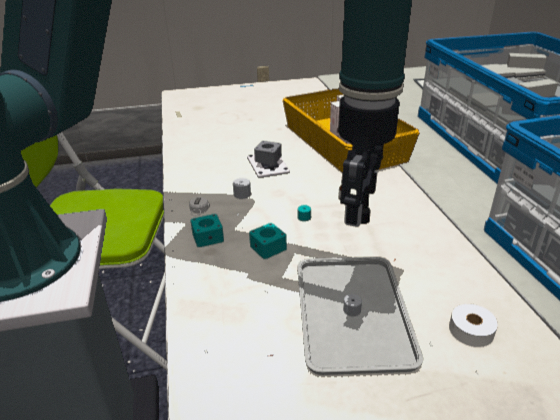

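View pics/top8.png

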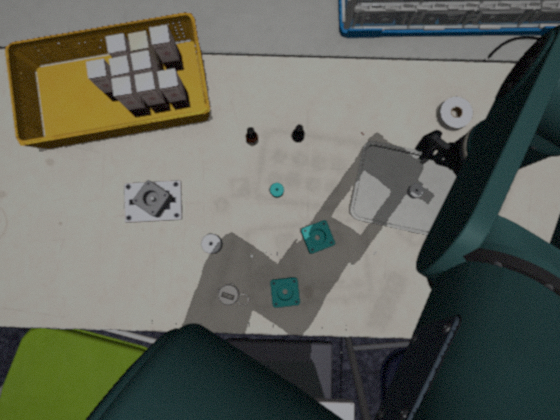

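The side view shows the bushing upright in the tray at (352,306), and the holder home on the stand at (267,152). In the top view the bottles at (251,135) and (298,133) and the counter at (229,294) are where they were.

```bash
python3 -c "
from bench import *
print(finish_job())"
```

```text
the job is handed in; nothing more can be done
None
```

The job is handed in, done in about 16 s of the 72 s allowed; no verdict was reported.

- **Pressing:** I gripped the grey holder, felt the pin with the hole in its underside and followed the small side forces to centre it. I then pressed it down until it stopped on the collar, with the tool at z = 30.1 mm, as predicted. The highest vertical contact force I read was about 11 N. That was between moves only, so short peaks could have gone unseen.
- **Bushing:** It came out about 15 mm proud. I let go of the holder, gripped the bushing and lifted it out. I stood it near the middle of the tray at about (586, -281) mm, where the floor contact came at the expected height, and released it.

The last pictures show the holder seated on the stand, the bushing upright inside the tray, and the bottles and counter where they were at the start. The gripper is open and clear, with no contact force. None of the checks failed or disagreed.

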